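# Read the parcel's label with the hand scanner

## Task

Slide the hand scanner forward out of its holder, then hold it up in the air with its nose tipped down at about 45 degrees, the window aimed straight at the middle of the label on the flat parcel from about 12 cm away. Finish while still holding it there, steady, with the scanner touching nothing but the gripper; do not shift the parcel or the other things on the bench.

Things in the scene. Friction and masses are not known exactly. Their poses are not given: they have to be found in the camera images.
- scanner: Grey hand scanner, loose, about 0.16 kg. Head: box 120 (x) x 42 (y) x 44 (z); origin at the head's centre; it looks along +x. Black handle 30 (x) x 24 (y) below, centre line x = -16, from z = -22 down to z = -117. Centre of mass near x = -4, z = -19. It starts upright in the holder, head resting on the prongs, its x opposite to the holder's x, head top 194 above the bench.
- grip (a point): Point of the scanner's head at x = 16, y = 0, z = 0 of its frame, its axes the scanner's. The front half of the head (x above 0) sticks out free of the holder on all sides and can be gripped here from above, across its 42 mm width (y), best firmly (30 to 60 N).
- window (a point): Centre of the scanner's window, at x = 60, y = 0, z = 0 of the scanner's frame; the line of sight runs straight out along the scanner's +x.
- holder: Fixed bench holder, origin on the bench straight below the seated head's centre; open front to -x, roughly facing the robot; z up. Two level prongs, tops 150 above the bench, x = 0 to 74, outer sides y = +-35; slot between them 30 wide, 34 deep, open at the front, holds the handle. Base plate x = -50 to 100, 120 wide, 8 thick; post at x = 58 to 74.
- hood (a point): Middle of the roof of the holder's hood, its top 203 above the bench; axes as the holder's. The roof (underside 198, 4 over the head) covers holder x = 32 to 74, walls y = +-25 to +-30. It stops the scanner being lifted straight up: slide it level along the holder's -x; after 35 the tail is out from under the hood, after 65 the head is off the prongs.
- parcel: The flat cardboard parcel, loose, 1.6 kg, 200 (x) by 150 (y) by 60 high; origin at the centre of its underside.
- label (a point): Middle of the white bar-code label (100 by 70, the only label on a loose thing) on top of the flat parcel, 60 above the bench; at x = 15, y = 20 in the parcel's frame. Axes as the parcel's, z up.
- mug: Bystander: blue-grey mug, 80 across, 90 high, origin under its centre.
- tape: Bystander: black desk tape dispenser with a roll, 130 by 56, 86 high, origin under its centre.
- carton: Bystander: small plain carton without label, 100 by 80 by 75 high, origin under its centre.
Mind the look-alikes: they are no part of the job. Several things look just like the holder: the one meant starts nearest to the robot's base.

How it is judged:
By the outcome, as a careful person would: the job done as asked, in the order asked, and still so for the second after the job is handed in, while the arm keeps its last pose, push and grip.
It also fails if it takes over 48 s, if anything falls off the work surface, if the arm or the gripper's body presses on something with over 40 N, if the wrist force passes 120 N, or if a joint passes its speed limit or range.

## Robot

A 6-joint arm with a two-finger parallel gripper is mounted at the origin on the work surface. World frame = base frame: x ahead of the robot, y to its left, z up, the work surface at z = 0. Lengths are in m, angles in rad, forces in N, time in s.
With the tool pointing down it reaches from about 0.275 to 0.875 m from the base axis. Payload 12.5 kg.
Tool frame: the origin (TCP) lies at the very end of the fingers, on their centre line; the grasp point (between the pads) lies 19 mm behind it; x points along the fingers, y is the direction in which the jaws open and shut, and the axes are right-handed (so a half turn about x gives the same grasp; the last joint's range is limited). The gripper opens to 85 mm and grips with 20 to 120 N. Pads are 22 mm wide; open, the fingers measure 114 mm over their backs; the gripper's body (76 mm by 85 mm) begins 54 mm behind the grasp point. The pads swing forward as they close: fully open they stand 13 mm farther back than shut.
Start: joints at [1.092, 0.351, 1.652, -0, 1.139, -0.085], TCP at [0.211, 0.508, 0.231] pointing down, gripper open.
Joint ranges: [-2.75, 2.75], [-0.79, 2.1], [0.01, 2.65], [-1.57, 4.71], [0.07, 3.14], [-2.87, 2.87]. Speed limits (rad/s): [2.22, 2.22, 2.79, 3.14, 3.14, 3.14].

## Interface

Orientations are given as a 3x3 rotation matrix whose columns are the frame's x, y, z axes.
In Python, from bench import manip gives the robot as it stands. Calls block until the motion is done:
- manip.move_ptp(position, orientation): joint-space move of the TCP to a pose.
- manip.move_l(position, attitude=None, max_speed=0.15): straight line of the TCP; attitude=None keeps the orientation; max_speed is the mean speed in m/s.
- manip.move_j(angles): joint-space move.
- manip.set_gripper(opening, effort=None): opening from 0.0 (shut) to 1.0 (fully open); effort is the grip in N (None keeps the last); returns when the fingers have stopped.
- manip.dwell(seconds).
- manip.inverse_kinematics(position, orientation): joint angles nearest the present ones, or None.
- manip.grab_frame(name): name is "scene" or "top" or "wrist"; returns (picture, depth): 400x640x3 uint8, red, green, blue; 400x640 float32, m along the optical axis (not along the pixel's ray), 0 where there is no reading.
- manip.get_calibration(name): a dict with "camera_matrix" (3x3 intrinsics, pixels), "R" (3x3) and "t" (3): a world point X has camera coordinates R X + t. Camera axes: x right, y down, z forward; pixel columns grow to the right and rows downward; lengths in m; the calibration is good to about 2 mm. A picture is of the moment at which its call begins: read the wrist's pose just before it. get_calibration takes no time and is no camera call; for the wrist camera it gives the pose at the moment of the call.
A pose or a line that the arm cannot do raises manip.Unreachable and nothing moves.
- manip.sign_off(): hands the job in, once; it reports no verdict.
Trained networks look in the newest picture that a camera, given by its name, has taken for a name from the list of things; names that differ only in an ending like _2 or _b are one class to them, and where a whole thing is asked for, a point or a joint stands for the part that bears it (a point fixed in the world has none). Each returns a list of dicts, best first, with "confidence" (0 to 1); they miss things now and then, are a little off and sometimes report something else, mostly with a low value. They report only what shows in the picture. A call takes as long as a camera call. They do not tell look-alikes from the thing itself.
- manip.look_for(camera, name): "at" ([x, y, z] in m, in world coordinates, good to about 4 mm: the middle of the surface that is visible of it).
Readings, each from a call of its own:
- manip.current_time(): time.
- manip.current_qpos(): joint angles.
- manip.current_joint_vel(): joint speeds.
- manip.current_joint_torque(): joint torques, N m.
- manip.current_ee_pos(): TCP position.
- manip.current_tcp_rot(): TCP orientation.
- manip.current_force(): force on the tool from outside, world axes, zero at the start.
- manip.current_ft_torque(): the same for the moment, N m.
- manip.current_grip_width(): opening from 0.0 (shut) to 1.0 (fully open).
Only numpy, scipy, OpenCV 4.12 (cv2) and the standard library are available. Lean on these libraries where they do the work, as an engineer would, in place of code of your own. Each camera call takes 0.05 s, during which the arm holds its last target. There are 200 camera calls.

## Working session

There is one attempt and no reset: what is moved stays moved. The work goes in short steps, each a Python script; the robot and the scene stay as the last script left them, time stands still between calls to the robot, and variables do not carry over. Pictures are saved under pics/ and viewed, about 8 in all and at most 12, crops included, and the job is handed in when it is done.

```bash
mkdir -p pics
python3 - <<'E'
from bench import manip
import cv2,numpy as np
for c in("scene","top"):
    im,d=manip.grab_frame(c); cv2.imwrite(f"pics/{c}0.png",im[:,:,::-1]); np.savez(f"{c}0.npz",im=im,d=d,**manip.get_calibration(c))
    for n in("scanner","holder","hood","parcel","label","mug","tape","carton"):
        print(c,n,[(np.round(r["at"],3).tolist(),round(r["confidence"],2)) for r in manip.look_for(c,n)])
print(manip.current_time())
E
```

```text
scene scanner [([0.56, -0.245, 0.196], 0.81)]
scene holder [([0.865, -0.202, 0.01], 0.97), ([0.639, -0.246, 0.018], 0.56)]
scene hood [([0.866, -0.199, 0.009], 0.83), ([0.639, -0.25, 0.022], 0.78)]
scene parcel [([0.577, 0.222, 0.06], 0.87)]
scene label [([0.572, 0.222, 0.059], 0.65)]
scene mug [([0.422, -0.0, 0.053], 0.97)]
scene tape [([0.77, -0.026, 0.036], 0.65)]
scene carton []
top scanner [([0.55, -0.251, 0.195], 0.64), ([0.739, -0.029, 0.039], 0.52), ([0.597, -0.24, 0.01], 0.45)]
top holder [([0.825, -0.213, 0.009], 0.82), ([0.596, -0.236, 0.012], 0.63)]
top hood [([0.601, -0.241, 0.01], 0.78), ([0.823, -0.213, 0.011], 0.76)]
top parcel [([0.538, 0.217, 0.062], 0.88), ([0.402, 0.005, 0.003], 0.47)]
top label [([0.539, 0.213, 0.062], 0.56)]
top mug [([0.402, 0.004, 0.005], 0.78), ([0.742, -0.025, 0.039], 0.36)]
top tape [([0.742, -0.031, 0.041], 0.83), ([0.549, -0.251, 0.195], 0.19)]
top carton [([0.582, -0.49, 0.073], 0.68), ([0.742, -0.027, 0.04], 0.31)]
0.9
```

View pics/scene0.png

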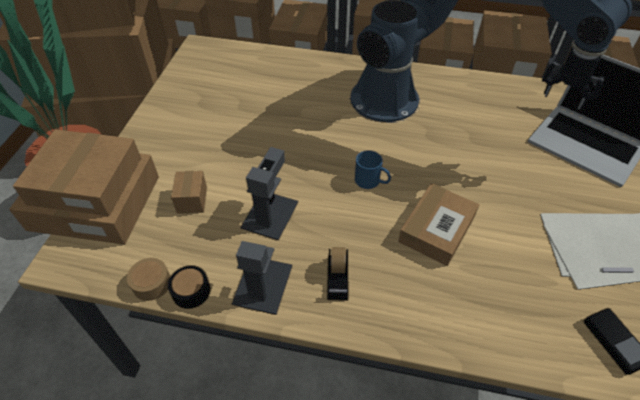

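View pics/top0.png

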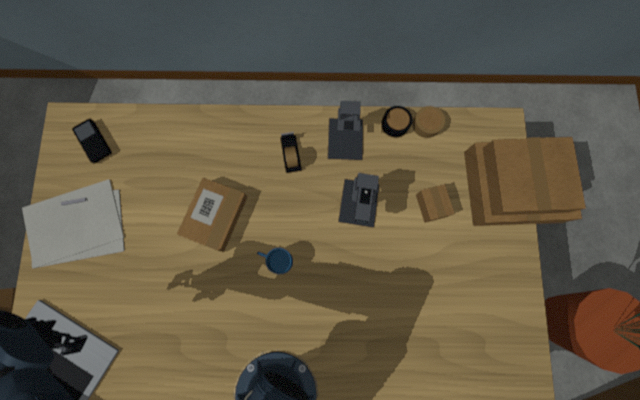

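```bash
cat > h.py <<'E'
import numpy as np,cv2
def cloud(im,d,c):
    K=c["camera_matrix"];v,u=np.mgrid[:400,:640]
    p=np.stack([(u-K[0,2])/K[0,0]*d,(v-K[1,2])/K[1,1]*d,d],-1)
    X=(p-c["t"])@c["R"]; X[d==0]=np.nan
    return X
def rect(X,m):
    (c,s,a)=cv2.minAreaRect((X[m][:,:2]*1000).astype(np.float32)); return np.round(c,1),np.round(s,1),round(a,1),np.round(np.median(X[m][:,2]),4),m.sum()
E
python3 - <<'E'
from h import *
for c in("scene","top"):
    f=np.load(c+"0.npz");X=cloud(f["im"],f["d"],f);x,y,z=X[...,0],X[...,1],X[...,2];g=f["im"].astype(int)
    print(c,"table z",np.nanmedian(z[(x>.3)&(x<.7)&(abs(y)<.3)]))
    P=(abs(x-.56)<.17)&(abs(y-.22)<.17)
    m=P&(abs(z-.06)<.012);print("parcel",rect(X,m))
    b=g[...,2]; ml=m&(b>110);print("label",rect(X,ml))
    H=(abs(x-.57)<.12)&(abs(y+.245)<.1)
    print("head+hood",rect(X,H&(z>.18)));print("hood",rect(X,H&(z>.199)));print("head",rect(X,H&(z>.18)&(z<.199)))
    print("plate",rect(X,H&(z>.004)&(z<.013)))
    im=f["im"][150:240,160:400] if c=="top" else f["im"][140:270,220:490]
    cv2.imwrite(f"pics/crop_{c}.png",cv2.resize(im[:,:,::-1],None,fx=2.9,fy=2.9,interpolation=cv2.INTER_CUBIC))
E
```

```text
scene table z 0.0014449174683195155
parcel (array([524.5, 162.2]), array([275.8, 207.2]), 69.8, np.float64(0.06), np.int64(3298))
label (array([567.4, 233.5]), array([ 72.3, 104.6]), 69.8, np.float64(0.0608), np.int64(601))
head+hood (array([ 579.1, -254.9]), array([ 61.1, 139.5]), 82.0, np.float64(0.1955), np.int64(832))
hood (array([ 608.8, -260.4]), array([60.9, 78.2]), 84.8, np.float64(0.2027), np.int64(301))
head (array([ 580. , -250.9]), array([ 59.4, 140.1]), 77.6, np.float64(0.1936), np.int64(531))
plate (array([ 568.8, -244.4]), array([198.9, 237.2]), 89.6, np.float64(0.0078), np.int64(1217))
top table z 0.0007912988936773098
parcel (array([522. , 159.5]), array([280.4, 200. ]), 69.7, np.float64(0.06), np.int64(2956))
label (array([566.8, 233.6]), array([69.9, 99.6]), 69.9, np.float64(0.0606), np.int64(471))
head+hood (array([ 576.5, -256.6]), array([ 60.1, 136.3]), 81.4, np.float64(0.1959), np.int64(807))
hood (array([ 588.7, -258.4]), array([ 59.9, 109.4]), 81.2, np.float64(0.2029), np.int64(301))
head (array([ 576.4, -258.9]), array([ 57.9, 138.5]), 86.4, np.float64(0.1942), np.int64(506))
plate (array([ 569.4, -246.9]), array([237. , 198.1]), 0.6, np.float64(0.0074), np.int64(854))
```

View pics/crop_top.png

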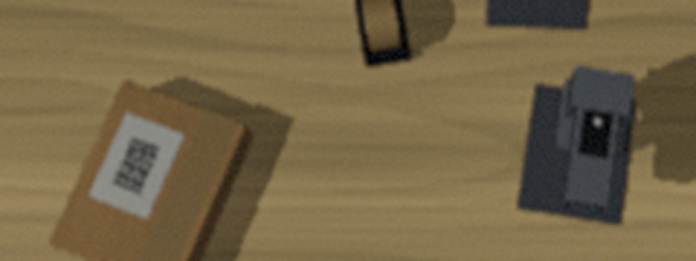

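The scene picture shows the scanner in the nearer holder at about (265,175) and the parcel with its label at (445,220). The crop from the top camera shows the head's nose pointing towards the robot and the label's bar code clearly. Both cameras put the label at (0.567, 0.234). I'll check that the final pose is reachable, then hover over the scanner and look with the wrist camera.

```bash
cat >> h.py <<'E'
from bench import manip
L=np.array([.567,.2335,.0605]); 
def toolR(sx,sz,s):  # scanner x,z -> tool matrix
    sy=np.cross(sz,sx); X=-sz; Y=s*sy; return np.stack([X,Y,np.cross(X,Y)],1)
def final(psi,s,d=.12,gx=.016,gz=0.):
    c=np.array([np.cos(psi),np.sin(psi),0]);k=.5**.5;up=np.array([0,0,1.])
    sx=k*(c-up);sz=k*(c+up); O=L-sx*(d+.06)
    return O+sx*gx+sz*(gz-.019),toolR(sx,sz,s)
E
python3 - <<'E'
from h import *
yaw=np.radians(-8); hx=np.array([np.cos(yaw),np.sin(yaw),0]); O=np.array([.571,-.2545,.172])
up=np.array([0,0,1.])
for s in(1,-1):
    R=toolR(-hx,up,s); p=O-hx*.016-up*.019
    print(s,"grasp",[None if q is None else np.round(q,2).tolist() for q in (manip.inverse_kinematics(p+up*.08,R),manip.inverse_kinematics(p,R))])
    for a in range(0,360,20):
        q=manip.inverse_kinematics(*final(np.radians(a),s))
        if q is not None: print(a,np.round(q,2).tolist())
s=min((1,-1),key=lambda s:abs(manip.inverse_kinematics(O-hx*.016+up*.08,toolR(-hx,up,s))[5]))
print("use",s)
R=toolR(-hx,up,s)
manip.set_gripper(1.0)
manip.move_l(manip.current_ee_pos()+np.array([0,0,.12]))
manip.move_ptp(O-hx*.016+up*.13,R)
cal=manip.get_calibration("wrist");im,d=manip.grab_frame("wrist")
np.savez("w1.npz",im=im,d=d,**cal);cv2.imwrite("pics/w1.png",im[:,:,::-1])
X=cloud(im,d,cal);z=X[...,2]
print("hh",rect(X,z>.185),"hood",rect(X,(z>.2)&(z<.21)),"head",rect(X,(z>.187)&(z<.198)))
print(manip.current_time(),manip.current_ee_pos())
E
```

```text
1 grasp [[-0.5, 0.46, 1.49, -0.0, 1.2, 1.21], [-0.5, 0.54, 1.56, -0.0, 1.04, 1.21]]
0 [0.29, 0.72, 1.43, 0.21, 1.75, -1.33]
20 [0.32, 0.73, 1.42, -0.02, 1.78, -1.6]
40 [0.35, 0.72, 1.43, -0.25, 1.74, -1.87]
60 [0.37, 0.71, 1.45, -0.46, 1.64, -2.12]
80 [0.39, 0.69, 1.49, -0.64, 1.48, -2.34]
100 [0.41, 0.66, 1.55, -0.8, 1.28, -2.53]
120 [0.41, 0.63, 1.61, -0.95, 1.05, -2.7]
140 [0.4, 0.6, 1.66, -1.08, 0.8, -2.85]
220 [0.28, 0.56, 1.74, 1.25, 0.31, 0.03]
240 [0.25, 0.57, 1.72, 1.18, 0.58, -0.17]
260 [0.23, 0.59, 1.67, 1.06, 0.84, -0.33]
280 [0.22, 0.62, 1.62, 0.92, 1.09, -0.49]
300 [0.22, 0.65, 1.56, 0.77, 1.31, -0.66]
320 [0.24, 0.68, 1.51, 0.61, 1.5, -0.85]
340 [0.26, 0.71, 1.46, 0.42, 1.65, -1.08]
-1 grasp [[-0.5, 0.46, 1.49, -0.0, 1.2, -1.93], [-0.5, 0.54, 1.56, -0.0, 1.04, -1.93]]
0 [0.29, 0.72, 1.43, 0.21, 1.75, 1.81]
20 [0.32, 0.73, 1.42, -0.02, 1.78, 1.54]
40 [0.35, 0.72, 1.43, -0.25, 1.74, 1.27]
60 [0.37, 0.71, 1.45, -0.46, 1.64, 1.03]
80 [0.39, 0.69, 1.49, -0.64, 1.48, 0.81]
100 [0.41, 0.66, 1.55, -0.8, 1.28, 0.61]
120 [0.41, 0.63, 1.61, -0.95, 1.05, 0.44]
140 [0.4, 0.6, 1.66, -1.08, 0.8, 0.29]
160 [0.38, 0.58, 1.71, -1.19, 0.53, 0.12]
180 [0.35, 0.56, 1.74, -1.23, 0.26, -0.1]
260 [0.23, 0.59, 1.67, 1.06, 0.84, 2.81]
280 [0.22, 0.62, 1.62, 0.92, 1.09, 2.65]
300 [0.22, 0.65, 1.56, 0.77, 1.31, 2.48]
320 [0.24, 0.68, 1.51, 0.61, 1.5, 2.29]
340 [0.26, 0.71, 1.46, 0.42, 1.65, 2.07]
use 1
hh (array([ 574.9, -265.6]), array([136.8, 139.2]), 51.1, np.float64(0.3701), np.int64(53186)) hood (array([ 623.8, -263.2]), array([60.1, 42. ]), 82.0, np.float64(0.2034), np.int64(5132)) head (array([ 557.4, -253.6]), array([42.1, 91.2]), 81.6, np.float64(0.1947), np.int64(5738))
5.05 [ 0.55542237 -0.25165834  0.30209301]
```

View pics/w1.png

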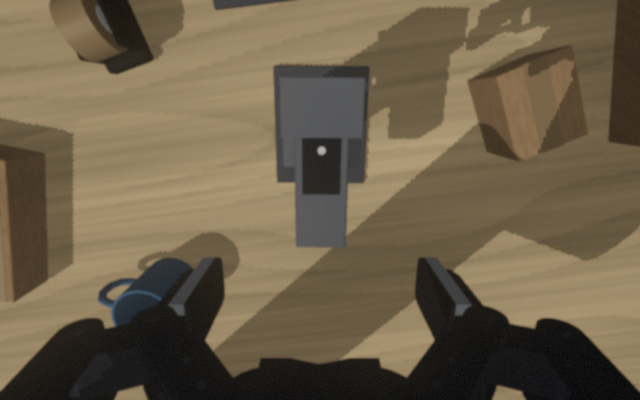

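The wrist view shows the head at (320,200) under the hood at (322,105). The hood fit and the head fit agree: holder origin (0.5713, -0.2556), yaw -8.2°. Next I grasp and slide.

Run:
```python
from h import *
yaw=np.radians(-8.2); hx=np.array([np.cos(yaw),np.sin(yaw),0]); O=np.array([.5713,-.2556,.172]);up=np.array([0,0,1.])
R=toolR(-hx,up,1); p=O-hx*.016-up*.019
def st(t): print(t,np.round(manip.current_force(),1),round(manip.current_grip_width(),3),np.round(manip.current_ee_pos(),4),round(manip.current_time(),2))
manip.move_ptp(p+up*.06,R); manip.move_l(p,R,.08); st("down")
manip.set_gripper(0.0,effort=50); st("grip")
p=manip.current_ee_pos()
manip.move_l(p+up*.0015,None,.02); st("lift")
manip.move_l(p+up*.0015-hx*.10,None,.06); st("slid")
manip.move_l(p+up*.10-hx*.10,None,.1); st("up")
cal=manip.get_calibration("wrist");im,d=manip.grab_frame("wrist")
np.savez("w2.npz",im=im,d=d,**cal);cv2.imwrite("pics/w2.png",im[:,:,::-1])
s,_=manip.grab_frame("scene");cv2.imwrite("pics/s2.png",s[:,:,::-1])
```

```text
down [-0.3 -0.6  0.5] 1.003 [ 0.5557 -0.2535  0.1534] 6.4
grip [-1.6  0.7  3.7] 0.486 [ 0.5556 -0.2534  0.1534] 6.87
lift [ 0.1  0.3 -1.5] 0.483 [ 0.5555 -0.2534  0.1547] 7.12
slid [-0.1  0.5 -1.4] 0.49 [ 0.4568 -0.2392  0.1549] 8.93
up [-0.2  0.3 -2.1] 0.489 [ 0.4564 -0.239   0.2528] 10.07
```

View pics/w2.png

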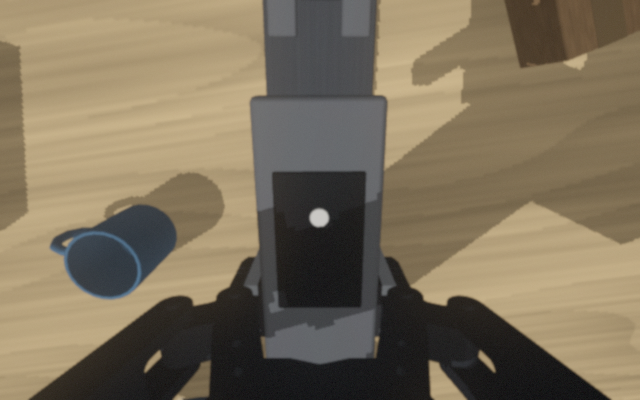

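View pics/s2.png

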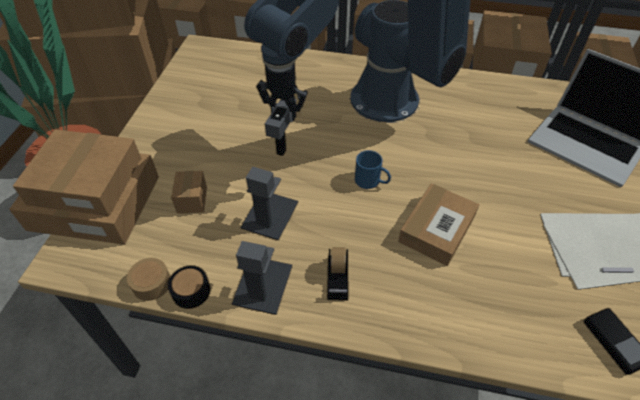

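The scanner is held and clear of the holder. The wrist view shows the tail at (318,97), and the scene view shows it hanging at (278,125). I'll measure the pose in the hand, then go to the viewing pose.

```bash
cat >> h.py <<'E'
def inhand(im,d,cal,p,R):
    """scanner pose in the tool frame from a wrist picture: R (tool<-scanner), origin"""
    T=(cloud(im,d,cal)-p)@R               # tool coords; x along fingers
    n0=np.array([-1.,0,0]); v,u=np.mgrid[:400,:640]
    m=(abs(T[...,1])<.024)&(abs(T[...,0]+.041)<.015)&(v<330)&(u>245)&(u<395)
    P=T[m]
    for _ in range(4):
        c=P.mean(0); n=np.linalg.svd(P-c,full_matrices=False)[2][2]; n*=np.sign(n@n0)
        P=P[abs((P-c)@n)<.002]
    return P,c,n
E
python3 - <<'E'
from h import *
f=np.load("w2.npz");p=manip.current_ee_pos();R=manip.current_tcp_rot()
P,c,n=inhand(f["im"],f["d"],f,p,R)
print(len(P),"centre",c,"normal",n,"tool y",R[:,1],"z",R[:,2])
# scanner in tool frame nominal: sz=-x, sy=+y, sx = sy x sz = y x -x = z
print("z extent",np.percentile(P[:,2],[0.3,1,99,99.7]),"y",np.percentile(P[:,1],[1,99]))
rc=cv2.minAreaRect((P[:,1:]*1000).astype(np.float32));print(rc)
E
```

```text
29254 centre [-0.04126723  0.00012803 -0.03910474] normal [-0.99999416 -0.00124782 -0.0031818 ] tool y [-1.42623399e-01 -9.89776893e-01 -5.17092707e-04] z [-0.98977655  0.14262279  0.00106228]
z extent [-0.07593355 -0.07562964  0.00532373  0.00616934] y [-0.02047624  0.02067306]
((0.030206680297851562, -34.47745895385742), (83.49541473388672, 47.8420295715332), 89.9809799194336)
```

The grip is nominal: the offset is under 1 mm and the tilt about 0.2°.

Run:
```python
from h import *
up=np.array([0,0,1.])
def st(t): print(t,np.round(manip.current_force(),1),round(manip.current_grip_width(),3),np.round(manip.current_ee_pos(),4),round(manip.current_time(),2))
p,R=final(np.radians(300),1)
manip.move_l(manip.current_ee_pos()+up*.12,None,.15)
manip.move_ptp(p+up*.12,R); st("above")
manip.move_l(p,R,.08); manip.dwell(.5); st("final")
a=manip.current_ee_pos();Rr=manip.current_tcp_rot(); sz=-Rr[:,0];sx=Rr[:,2]
w=a+sz*.019+sx*(.06-.016); h=w+sx*((L[2]-w[2])/sx[2])
print("err",a-p,"window",w,"hit",h,"dist",np.linalg.norm(h-w),"tilt",np.degrees(np.arcsin(-sx[2])))
cal=manip.get_calibration("wrist");im,d=manip.grab_frame("wrist")
P,c,n=inhand(im,d,cal,a,Rr);print("inhand",c,n,np.percentile(P[:,2],[.3,99.7]))
s,sd=manip.grab_frame("scene");cs=manip.get_calibration("scene");cv2.imwrite("pics/s3.png",s[:,:,::-1])
np.savez("s3.npz",im=s,d=sd,**cs)
X=cloud(s,sd,cs);m=(abs(X[...,0]-.56)<.09)&(abs(X[...,1]-.22)<.1)&(abs(X[...,2]-.06)<.006)&(s[...,2]>110);print("label",rect(X,m))
cv2.imwrite("pics/s3c.png",cv2.resize(s[110:290,340:560,::-1],None,fx=3,fy=3,interpolation=cv2.INTER_CUBIC))
```

```text
above [-0.2  0.1 -2.1] 0.489 [0.5027 0.3451 0.2832] 13.2
final [ 0.2 -0.4 -1.6] 0.488 [0.5023 0.3456 0.1631] 15.35
err [2.11056889e-05 3.44944245e-06 3.71353317e-05] window [0.52459521 0.30698821 0.14539045] hit [0.56704511 0.23347142 0.0605    ] dist 0.1200545678700733 tilt 44.99935814850206
inhand [-4.14543850e-02 -4.51601514e-05 -3.85378977e-02] [-9.99995281e-01  9.82584935e-04 -2.91067123e-03] [-0.07541299  0.00668558]
label (array([566.6, 234. ]), array([ 73.3, 105.7]), 69.3, np.float64(0.0605), np.int64(357))
```

View pics/s3c.png

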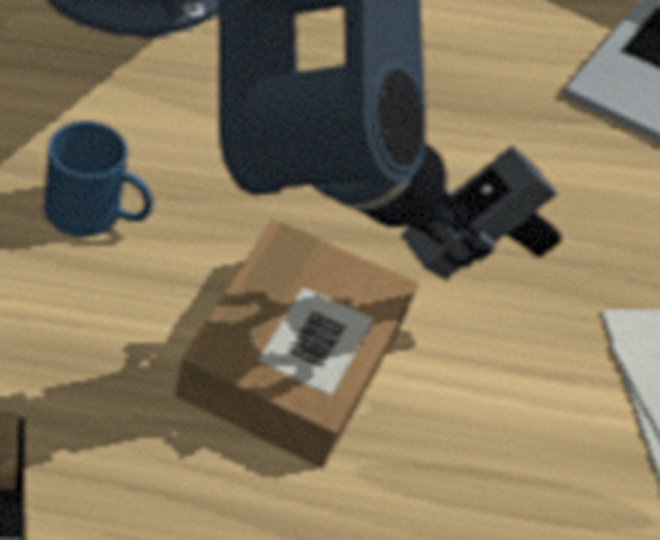

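The crop shows the scanner at (500,200) aimed down at the label at (318,340). The parcel hasn't moved and nothing touches the scanner except the gripper, so I'm handing in.

```bash
python3 -c "
from bench import manip
print(abs(manip.current_joint_vel()).max(),manip.current_time());manip.sign_off()"
```

```text
0.002491078250939917 15.45
the job is handed in; nothing more can be done
```

I slid the scanner level out of the nearest holder, gripping it at 50 N, and handed the job in at about 15.5 s with it held steady over the parcel.

- **Aim:** by the arm's pose, the nose is tipped down 45.0° with the window 120 mm from the label. The line of sight meets the label within about 1 mm of its measured middle.
- **Grip:** a wrist picture showed the scanner had slipped less than 1 mm in the gripper and tilted about 0.3° at most.
- **Surroundings:** the label was still in place to within about 1 mm, and the last picture showed the scanner clear of everything but the gripper. I saw the mug undisturbed in the final crop, but did not re-measure the tape dispenser or carton.

No check failed at the end. Early on, the networks' "label" and "parcel" positions differed by 3 to 4 cm between the two cameras, so I used depth fits instead. Those agreed within 1 mm for the label.

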